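Ready the knife-hub stand: unlock, kickstand down, hold it upright

ROBOT

A 6-joint arm with a two-finger parallel gripper is mounted at the origin on the work surface. World frame = base frame: x ahead of the robot, y to its left, z up, the work surface at z = 0. Lengths are in m, angles in rad, forces in N, time in s.
With the tool pointing down it reaches from about 0.375 to 0.75 m from the base axis. Payload 9 kg.
Tool frame: the origin (TCP) lies at the very end of the fingers, on their centre line; the grasp point (between the pads) lies 19 mm behind it; x points along the fingers, y is the direction in which the jaws open and shut, and the axes are right-handed (so a half turn about x gives the same grasp; the last joint's range is limited). The gripper opens to 85 mm and grips with 20 to 120 N. Pads are 22 mm wide; open, the fingers measure 114 mm over their backs; the gripper's body (76 mm by 85 mm) begins 54 mm behind the grasp point. The pads swing forward as they close: fully open they stand 13 mm farther back than shut.
Start: joints at [0.895, 0.104, 0.097, 1.564, 0, 1.353], TCP at [0.265, 0.538, 0.231] pointing down, gripper open.
Joint ranges: [-2.99, 2.99], [-0.84, 1.86], [-1.1, 1.16], [-1.84, 2.11], [-1.51, 1.56], [-3.14, 3.14]. Speed limits (rad/s): [2.22, 2.22, 2.57, 3.14, 3.14, 3.14].

INTERFACE

Orientations are given as a rotation vector (axis times angle).
In Python, from plant import robot gives the robot as it stands.
- The arm moves only by the shell command python3 -m jog 'ROWS' [FORCE]. ROWS is a JSON object of lists of equal length, an entry for each row: "twist": the turn, a rotation vector about the tool's x, y, z in degrees, a list of three; "offset": the shift along the tool's x, y, z in cm, a list of three; "jaw": the opening, from 0 (shut) to 1 (fully open). In form: {"twist": [[wx, wy, wz], ...], "offset": [[tx, ty, tz], ...], "jaw": [jaw, ...]}. A call has 1 to 5 rows; each row is the pose to reach, as a shift and turn from the pose commanded when the call began, along the tool's axes at that moment; what a row does not reach only later rows make up. A row lasts 1/8 s, in which the tool goes at most 62.5 mm and 10.7 degrees, less where a joint would pass 70% of its speed; a pose out of reach is approached as far as the arm can. A call with a gripper value outside its range is refused whole. The fingers move at their own pace and stop on an object; FORCE is the grip in N (left out, the last holds). Time passes only in rows, so rows that repeat a pose let the fingers close. It gives the time, the measured TCP pose, the force and the opening at its end, in the units of the state.
- robot.state(): the state, without advancing time (a new reading comes with each control period).
- robot.read_camera(name): name is "side" or "top"; returns a dict with "pixels" (384x512x3 uint8, blue, green, red), "fovy" (degrees; the focal length in pixels is half the picture's height over the tangent of half this angle, whatever the lens; pixels are square), "cx", "cy" (the principal point, pixels), "position" and "attitude" of the camera in the world. Camera axes: x right, y down, z forward; pixel columns grow to the right and rows downward; lengths in m; the calibration is good to about 2 mm. A picture is of the moment at which its call begins. There is no depth.
- robot.sign_off(): hands the job in, once; it reports no verdict.
The state is a dict: "clock": time; "q": joint angles; "qvel": joint speeds; "effort": joint torques, N m; "position": TCP position; "eef_rot": TCP orientation; "force": force on the tool from outside, world axes, zero at the start; "ft_torque": the same for the moment, N m; "width": finger opening in m.
Only numpy, scipy, OpenCV 4.12 (cv2) and the standard library are available. Lean on these libraries where they do the work, as an engineer would, in place of code of your own. Each camera call takes 0.05 s, during which the arm holds its last target. There are 200 camera calls.

TASK

Take the square T-handled service key from its block, push its tip fully home in the square recess of the stand's star knob, turn the knob anticlockwise to its stop to swing the locking tab clear, and leave the key standing in the knob. With the hub frame still leaning forward, flip its kickstand up, over centre and all the way down behind the frame; then raise the frame upright and finish while holding it there with the fingers, since it tips forward again if let go. Do not push the frame over backwards, and leave the other things on the table and on the stand where they are.

Things in the scene. Friction and masses are not known exactly. Their poses are not given: they have to be found in the camera images.
- key_bar (a point): Middle of the T-handle of the service key (98 mm tall, 140 g, stands upright, tip down, in the key block). The handle is a level black bar 80 mm long (this point's x axis), 16 mm thick (y) and 22 mm high (z); below it a 12 mm square shank, 70 mm long, sides parallel to x and y, then a 6 mm conical nose.
- key_tip (a point): The very tip of the service key (end of the conical nose), 87 mm below the middle of the handle; same axes as the handle.
- key: The same service key as a whole: its origin is the tip, z up along the shank to the handle, x along the handle bar.
- key_block: White block 75 x 75 x 40 mm, fixed, with a square hole 32 mm deep (14.5 mm wide) in which the key stands at the start, its tip 8 mm above the table; origin at the centre of its underside.
- recess (a point): Centre of the mouth of the recess in the black four-lobed captive star knob (60 mm across, 30 mm high, mouth 72 mm above the table). Recess 14.4 mm square, 22 mm deep, mouth chamfered 3 mm. Axes turn with the knob: z up, x and y parallel to the recess sides, y along the steel locking tab under the knob (14 mm wide, reaching 52 mm from the axis).
- lock (a joint): Turn of the star knob, rad: at 0 its tab lies over the frame's locking arm and the frame cannot be raised; grows anticlockwise seen from above; starts at 0 to 0.2, tab clear from about 0.75, stop at 1.15. Stays where left (friction 0.06 N m). The key has about 0.23 rad of play in the recess.
- stand: Fixed base plate, 12 mm thick: x -130 to +150, y -200 to +150 mm. Origin on the table below the middle of the frame's hinge; x points the way the frame is raised (away from its front), y along the hinge, whose axis is 34 mm above the table. Knob axis at x -55, y -165 mm. A cleat at x 106 to 118, y 82 to 152 mm, top 34 mm above the table, catches the kickstand's toe.
- frame (a joint): Tilt of the hub frame about its hinge, rad: 0 = upright, -0.40 = leaning forward (to the stand's -x) on its stop, as at the start; positive = tipping back. 2 kg, heavy hub in front: it falls forward unless held; pushing at the top bar takes about 6 N at the stop, 2 N when upright. The lowered kickstand meets the base plate at about +0.01 and stops it; without it the frame falls backwards.
- top_bar (a point): Middle of the frame's top cross bar: round steel, 18 mm in diameter, 150 mm long along the stand's y, 250 mm from the hinge axis (284 mm above the table when upright). The hub (y -50 to +50 mm) sticks out 120 mm in front, its top 50 mm lower along the frame than the bar's axis. Axes move with the frame: z up along it, x backwards.
- kickstand (a joint): Angle of the kickstand on the frame, rad: 0 = folded up along the frame (start); grows as it swings up, over and back to the stand's +x; stop at 2.52 = fully down. A weighted leg (260 g): centre is where it points straight up, 0.40 with the frame leaning; past 0.5 it falls on down by itself, short of 0.4 it falls back. Pivot at y +95 mm, 120 mm up the frame from the hinge axis. Leg 12 mm thick.
- toe (a point): Middle of the kickstand's toe, a round black peg 14 mm in diameter sticking out sideways from the leg's end, y +95 to +147 mm in the stand's frame (this point: y +120 mm), 165 mm from the kickstand's pivot. Folded with the frame leaning it is about 296 mm above the table, the highest thing on the stand. Pushing it back takes about 1 N.
- spacer_a: Leave alone: white plastic spacer ring, 60 mm across, 14 mm high, lying on the stand's base plate; origin at its underside.
- spacer_b: Leave alone: steel spacer ring, 48 mm across, 20 mm high, lying on the stand's base plate; origin at its underside.
- wrench: Leave alone: wrench, 170 mm long, lying flat; origin at its underside.
- grease_tin: Leave alone: closed tin, 70 mm across, 85 mm high; origin at its underside.
- nut_bowl: Leave alone: small steel bowl, 100 mm across, 45 mm high; origin at its underside.
- brush: Leave alone: brush, 180 mm long, lying flat; origin at its underside.
- nut: Leave alone: round brass nut, 38 mm across, 16 mm high; origin at its underside.
Things that resemble listed ones, but are neither listed nor needed, are in the scene too. Leave any purple look-alike of the key alone.

How it is judged:
By the outcome, as a careful person would: the job done as asked, in the order asked, and still so for the second after the job is handed in, while the arm keeps its last pose, push and grip.
It also fails if it takes over 67 s, if anything falls off the work surface, if the arm or the gripper's body presses on something with over 40 N, if the wrist force passes 120 N, or if a joint passes its speed limit or range.

## Working session

There is one attempt and no reset: what is moved stays moved. The work goes in short steps, Python scripts to look and compute and a shell command to move; the robot and the scene stay as the last step left them, time stands still between calls to the robot, and variables do not carry over. Pictures are saved under pics/ and viewed, about 8 in all and at most 12, crops included, and the job is handed in when it is done.

```bash
mkdir -p pics; ls; cat > h.py <<'E'
import numpy as np, cv2, json
from plant import robot
from scipy.spatial.transform import Rotation as R
def cam(n):
    c=robot.read_camera(n); c['f']=192/np.tan(np.radians(c['fovy'])/2)
    c['p']=np.array(c['position']); a=np.array(c['attitude'],float)
    c['Rm']=a if a.shape==(3,3) else R.from_rotvec(a).as_matrix() if a.size==3 else R.from_quat(a).as_matrix()
    return c
def ray(c,u,v):
    d=c['Rm']@np.array([(u-c['cx'])/c['f'],(v-c['cy'])/c['f'],1.]); return c['p'],d/np.linalg.norm(d)
def onz(c,u,v,z):
    p,d=ray(c,u,v); return p+d*(z-p[2])/d[2]
def proj(c,P):
    q=c['Rm'].T@(np.array(P)-c['p']); return q[:2]/q[2]*c['f']+[c['cx'],c['cy']]
def two(c1,uv1,c2,uv2):
    p,d=ray(c1,*uv1);q,e=ray(c2,*uv2)
    A=np.stack([d,-e],1); s=np.linalg.lstsq(A,q-p,rcond=None)[0]
    a,b=p+d*s[0],q+e*s[1]; return (a+b)/2,np.linalg.norm(a-b)
E
python3 - <<'E'
from h import *
s=robot.state()
print({k:np.round(v,3).tolist() for k,v in s.items()})
for n in('top','side'):
    c=cam(n); print(n,c['fovy'],c['cx'],c['cy'],c['position'],c['attitude'])
    cv2.imwrite(f'pics/{n}0.png',cv2.resize(c['pixels'],(768,576),interpolation=cv2.INTER_CUBIC))
    np.save(f'pics/{n}0.npy',c['pixels'])
E
```

```text
pics
{'clock': 0.0, 'q': [0.895, 0.105, 0.096, 1.564, -0.0, 1.353], 'qvel': [0.001, 0.002, 0.001, 0.001, 0.0, 0.001], 'effort': [-0.001, -55.693, 50.365, 0.017, -0.0, 0.0], 'position': [0.265, 0.538, 0.23], 'eef_rot': [0.358, 1.541, -0.36], 'force': [0.172, 0.292, -0.677], 'ft_torque': [-0.035, -0.023, -0.007], 'width': 0.086}
top 50.34111350553194 256.05211990366263 186.44744572074916 [ 0.26679782 -0.02071486  1.81336061] [-2.16227873  2.11576039 -0.17725958]
side 57.093486488966015 250.77512709189978 196.57764853796317 [ 0.14170344 -1.14111169  0.86015414] [-2.06530572  0.3536253  -0.21605875]
```

View pics/top0.png

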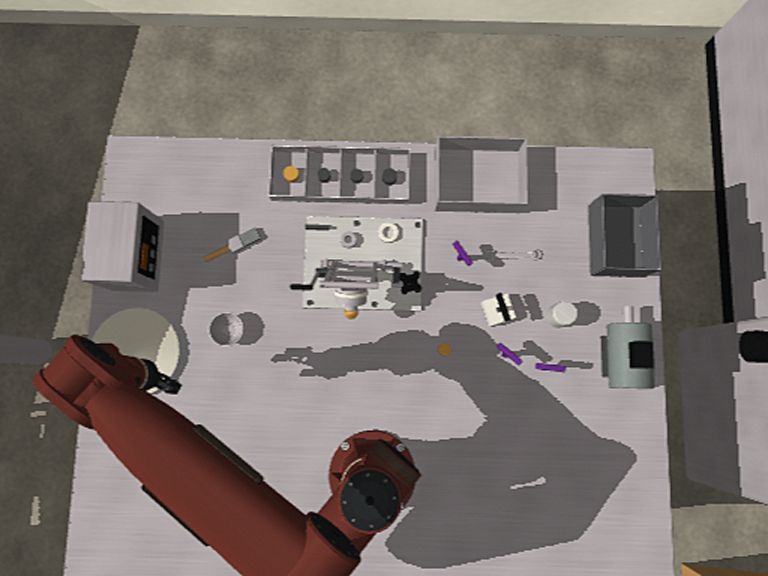

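View pics/side0.png

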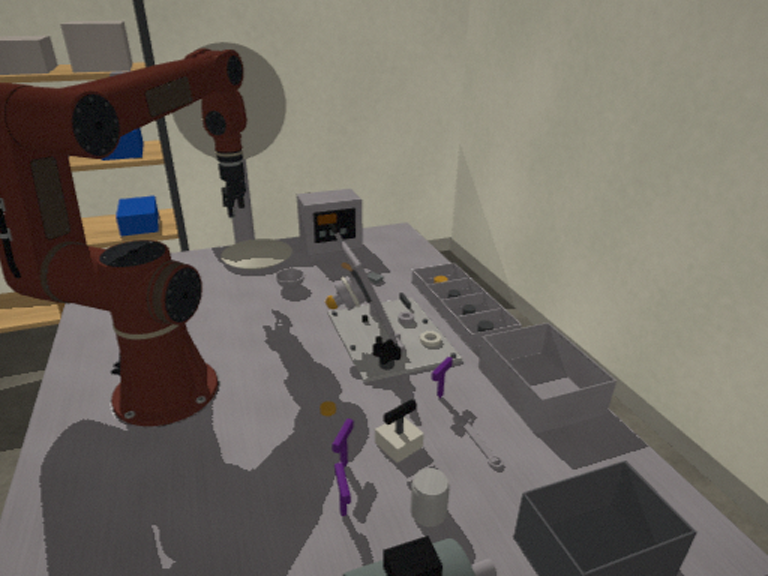

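Top view: the candidates for the key are the black T in the white block at (498,308), seen in the side view at (400,412), and the purple look-alikes at top (462,252), (509,353) and (550,367). By description I choose the black one in the block. The stand is at (365,262) and its black knob at (408,282). Next I check both in one close crop.

```bash
python3 - <<'E'
from h import *
t=np.load('pics/top0.npy'); s=np.load('pics/side0.npy')
a=cv2.resize(t[135:222,185:365],None,fx=4.4,fy=4.4,interpolation=cv2.INTER_CUBIC)[:, :792]
b=cv2.resize(s[150:310,200:330],None,fx=1.0,fy=1.0)
cv2.imwrite('pics/c1.png',a)
c=cam('top'); d=cam('side')
print(onz(c,332,205.3,.087+.008), two(c,(332,204),d,(267,274.7)))
for u,v in[(305,216),(424,220),(423,310),(303,303)]: print(onz(c,u/1.5,v/1.5,.012).round(3))
E
```

```text
[ 0.4728481  -0.34784149  0.095     ] (array([ 0.48270558, -0.35096107,  0.08326529]), np.float64(0.005899524485221121))
[0.75  0.219 0.012]
[ 0.746 -0.142  0.012]
[ 0.472 -0.142  0.012]
[0.485 0.213 0.012]
```

View pics/c1.png

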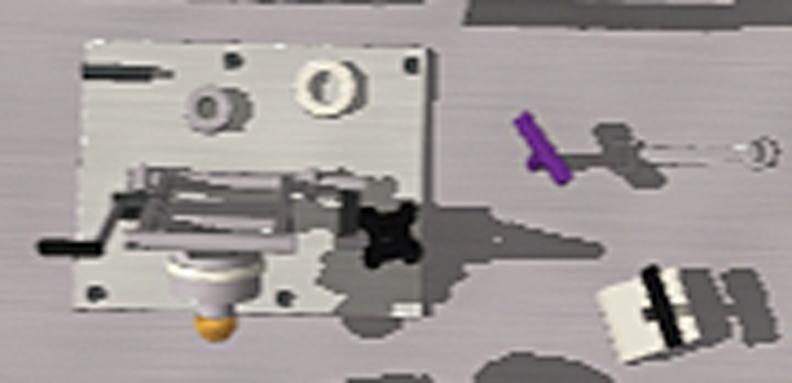

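```bash
cat > m.py <<'E'
from h import *
def blob(c,box,lo=0,hi=45,n=None):
    x0,y0,x1,y1=box; g=c['pixels'][y0:y1,x0:x1].max(2)
    m=((g>=lo)&(g<=hi)).astype(np.uint8)
    k,l,st,ce=cv2.connectedComponentsWithStats(m,connectivity=8)
    out=[]
    for i in np.argsort(-st[1:,4])[:3]+1:
        pts=np.argwhere(l==i)[:,::-1].astype(np.float32)+[x0,y0]
        out.append((int(st[i,4]),ce[i]+[x0,y0],cv2.minAreaRect(pts.astype(np.float32)),pts))
    return out
E
python3 - <<'E'
from m import *
c=cam('top'); d=cam('side')
for n,k,box in(('key top',c,(315,190,350,220)),('knob top',c,(262,175,288,200)),('key side',d,(245,260,290,300)),('knob side',d,(240,220,275,248)),('toe top',c,(188,185,212,197))):
    for b in blob(k,box)[:2]: print(n,b[0],b[1].round(1),[np.round(x,1).tolist() for x in b[2]])
# plate white mask
g=c['pixels'][150:212,195:290]; hsv=cv2.cvtColor(g,cv2.COLOR_BGR2HSV)
C=lambda x,y:(185+x/4.4,135+y/4.4)
P=np.array([onz(c,*C(*q),.012) for q in((83,40),(432,47),(427,317),(73,310))]); print(P.round(4))
L=np.array([[.15,.15],[.15,-.2],[-.13,-.2],[-.13,.15]])
A=L-L.mean(0);B=P[:,:2]-P[:,:2].mean(0)
th=np.arctan2((A[:,0]*B[:,1]-A[:,1]*B[:,0]).sum(),(A*B).sum()); Rm=np.array([[np.cos(th),-np.sin(th)],[np.sin(th),np.cos(th)]])
o=P[:,:2].mean(0)-Rm@L.mean(0); print('yaw',th,'origin',o,(B-(Rm@A.T).T).round(4))
kn=o+Rm@[-.055,-.165]; print('knob',kn,proj(c,[*kn,.072]),proj(d,[*kn,.072]))
# key block: white corners
for q in((598,290),(625,363)): print(onz(c,*C(*q),.04))
for q in((655,268),(681,345)): print('bar end',onz(c,*C(*q),.106))
E
```

```text
key top 66 [334.8 204.8] [[334.2, 204.9], [18.3, 5.4], 74.1]
knob top 178 [271.5 187.2] [[271.3, 187.1], [18.4, 16.4], 5.7]
key side 193 [266.2 275.8] [[265.7, 275.1], [15.0, 23.2], 29.4]
knob side 264 [257.4 234.9] [[257.5, 235.0], [20.0, 17.0], 90.0]
toe top 42 [200.5 191. ] [[200.5, 191.0], [2.0, 13.0], 90.0]
[[ 0.7496  0.2162  0.012 ]
 [ 0.7504 -0.144   0.012 ]
 [ 0.4702 -0.142   0.012 ]
 [ 0.4694  0.2146  0.012 ]]
yaw 0.0010108898748992044 origin [0.59986393 0.06118758] [[-0.0001  0.0049]
 [ 0.0003 -0.0054]
 [ 0.0001 -0.003 ]
 [-0.0003  0.0035]]
knob [ 0.54503076 -0.10386793] [274.36597468 188.05477007] [257.13717925 231.70222094]
[ 0.49770938 -0.30989802  0.04      ]
[ 0.42560138 -0.33629133  0.04      ]
bar end [ 0.51159633 -0.35396661  0.106     ]
bar end [ 0.43803122 -0.37807916  0.106     ]
```

```bash
cat > go.py <<'E'
# python3 go.py x y z yaw(deg of tool y) -> offset/twist for tool-down target
import sys
from h import *
def pose():
    s=robot.state(); return np.array(s['position']),R.from_rotvec(s['eef_rot']),s
def target(yaw):
    y=np.array([np.cos(yaw),np.sin(yaw),0]); x=np.array([0,0,-1.]); return R.from_matrix(np.stack([x,y,np.cross(x,y)],1))
if __name__=='__main__':
    p,r,s=pose(); a=list(map(float,sys.argv[1:]))
    print('tool y',r.as_matrix()[:,1].round(3),'yaw',np.degrees(np.arctan2(*r.as_matrix()[1::-1,1])).round(1),'tool z',r.as_matrix()[:,2].round(3))
    print('offset cm',(r.inv().apply(np.array(a[:3])-p)*100).round(2),'twist',np.degrees((r.inv()*target(np.radians(a[3]))).as_rotvec()).round(1),'q',np.round(s['q'],2))
E
python3 go.py .475 -.366 .2 18; python3 - <<'E'
from m import *
c=cam('top'); d=cam('side')
print(two(c,(334.8,204.8),d,(266.,274.5)))
for z in(.1,.095,.106): print(onz(c,334.8,204.8,z))
k=blob(d,(245,260,290,300))[0][3]
for P in([.475,-.366,.095],[.475,-.362,.095]): print('side',proj(d,P),'top',proj(c,P))
print(onz(c,271.5,187.2,.06),two(c,(271.5,187.2),d,(257.4,234.9)))
E
```

```text
tool y [ 0.442  0.897 -0.   ] yaw 63.8 tool z [ 0.897 -0.442 -0.   ]
offset cm [  3.13 -71.83  58.79] twist [45.8  0.   0. ] q [ 0.9   0.1   0.1   1.56 -0.    1.35]
(array([ 0.47675729, -0.36029937,  0.09418692]), np.float64(0.0029146382169783305))
[ 0.47463238 -0.35874149  0.1       ]
[ 0.47523889 -0.35972793  0.095     ]
[ 0.47390457 -0.35755776  0.106     ]
side [265.70715421 275.68719107] top [336.28056727 204.88839518]
side [265.23641381 274.86200916] top [335.33668968 204.86778075]
[ 0.55043399 -0.09192726  0.06      ] (array([ 0.55170863, -0.09224322,  0.04757905]), np.float64(0.0014962503175567003))
```

Choice confirmed in the crop: the black T in the white block. Its measured position is about (0.476, -0.360, 0.094) and the bar points about 19° from world x. The height matches the expected 0.095, and the block edge measures 77 mm against 75. I lift and head over now.

```bash
python3 -m jog '{"twist":[[-9,0,0],[-18,0,0],[-27,0,0],[-36,0,0],[-45,0,0]],"offset":[[-4,-4,3],[-8,-9,7],[-10,-14,11],[-10,-19,15],[-10,-24,19]],"jaw":[1,1,1,1,1]}'; python3 go.py .476 -.36 .2 109
```

```text
clock: 1.02
position: [0.3237, 0.2675, 0.3315]
eef_rot: [-0.246, 1.555, 0.246]
force: [0.5, -1.1, 0.2]
width: 0.0853
tool y [-0.308  0.951 -0.   ] yaw 107.9 tool z [0.951 0.308 0.002]
offset cm [ 13.15 -64.38  -4.87] twist [-1.1  0.1  0. ] q [ 0.38 -0.39 -0.17  1.79 -0.    0.06]
```

```bash
python3 -m jog '{"twist":[[0,0,0],[0,0,0],[0,0,0],[0,0,0],[0,0,0]],"offset":[[0,-6,-0.5],[0,-12,-1],[0,-18,-1.5],[0,-24,-2],[0,-30,-2.5]],"jaw":[1,1,1,1,1]}'; python3 -m jog '{"twist":[[0,0,0],[0,0,0],[0,0,0],[0,0,0],[0,0,0]],"offset":[[1,-6,-0.5],[3,-12,-1],[6,-18,-1.5],[9,-24,-2],[12,-30,-2.3]],"jaw":[1,1,1,1,1]}';python3 -m jog '{"twist":[[-1,0,0],[-1,0,0]],"offset":[[1,-3.5,0],[1,-4,0]],"jaw":[1,1]}';  python3 go.py .476 -.36 .078 109
python3 - <<'E'
from m import *
for n,b in(('top',(290,170,390,245)),('side',(200,190,330,300))):
    c=cam(n); np.save(f'pics/{n}1.npy',c['pixels'])
    cv2.imwrite(f'pics/{n}1.png',cv2.resize(c['pixels'][b[1]:b[3],b[0]:b[2]],None,fx=3,fy=3,interpolation=cv2.INTER_CUBIC))
a,b=cv2.imread('pics/top1.png'),cv2.imread('pics/side1.png')
o=np.zeros((max(len(a),len(b)),a.shape[1]+b.shape[1],3),np.uint8);o[:len(a),:a.shape[1]]=a;o[:len(b),a.shape[1]:]=b
cv2.imwrite('pics/both1.png',o)
E
```

```text
clock: 1.65
position: [0.3907, -0.0264, 0.3311]
eef_rot: [-0.242, 1.556, 0.241]
force: [1.2, 0.7, -0.1]
width: 0.0854
clock: 2.28
position: [0.4564, -0.3061, 0.2169]
eef_rot: [-0.242, 1.557, 0.241]
force: [0.7, -0.2, 0.1]
width: 0.0854
clock: 2.52
position: [0.4679, -0.3436, 0.2057]
eef_rot: [-0.252, 1.557, 0.256]
force: [-0.4, 0.7, 0.9]
width: 0.0853
tool y [-0.318  0.948  0.002] yaw 108.5 tool z [ 0.948  0.318 -0.001]
offset cm [12.76 -1.85  0.26] twist [-0.5 -0.1 -0.1] q [-0.86  0.04 -0.01  1.52 -0.   -1.18]
```

View pics/both1.png

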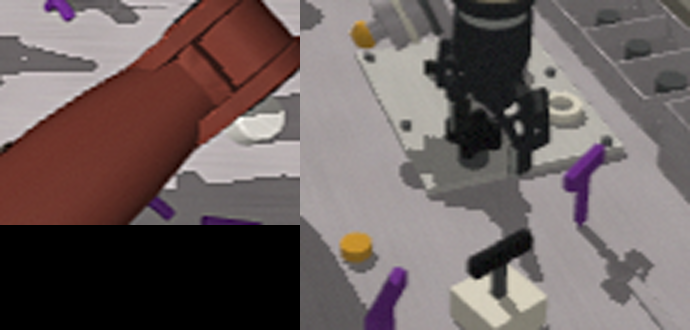

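The side view shows the open gripper at (490,130), not yet over the key's handle at (500,253). The arm hides the key in the top view. My measurement is good enough for the 85 mm opening, so I descend and grip.

```bash
python3 -m jog '{"twist":[[0,0,0],[0,0,0],[0,0,0],[0,0,0],[0,0,0]],"offset":[[2,-1.4,0.3],[5,-1.4,0.3],[8,-1.4,0.3],[11,-1.4,0.3],[12.4,-1.4,0.3]],"jaw":[1,1,1,1,1]}'; python3 go.py .476 -.36 .078 109
python3 - <<'E'
from m import *
c=cam('side'); b=(200,210,330,310)
cv2.imwrite('pics/s2.png',cv2.resize(c['pixels'][b[1]:b[3],b[0]:b[2]],None,fx=5,fy=5,interpolation=cv2.INTER_CUBIC))
E
```

```text
clock: 3.25
position: [0.4756, -0.3531, 0.0829]
eef_rot: [-0.256, 1.556, 0.257]
force: [-0.2, 1.0, -0.2]
width: 0.0857
tool y [-0.321  0.947  0.001] yaw 108.7 tool z [ 0.947  0.321 -0.   ]
offset cm [ 0.49 -0.67 -0.18] twist [-0.3 -0.  -0.1] q [-0.86  0.11 -0.17  1.3   0.   -1.19]
```

View pics/s2.png

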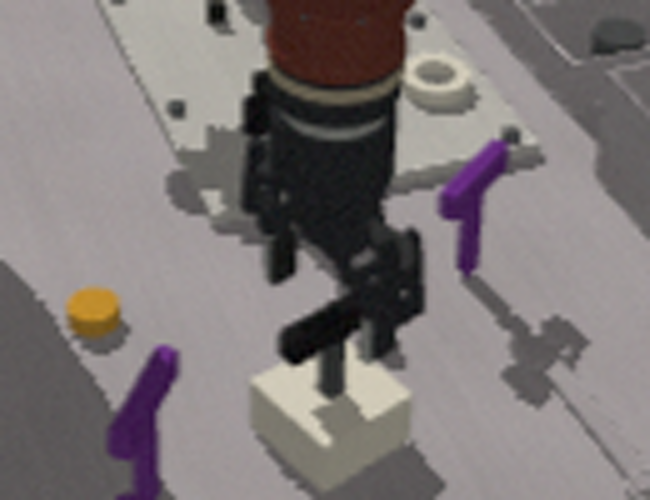

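The bar lies between the fingers: the far one is at (280,265), the near one at (390,330), and the shank at (333,370). I make the last correction and close.

```bash
python3 -m jog '{"twist":[[0,0,0],[0,0,0],[0,0,0],[0,0,0],[0,0,0]],"offset":[[0.5,-0.6,0],[0.5,-0.6,0],[0.5,-0.6,0],[0.5,-0.6,0],[0.5,-0.6,0]],"jaw":[1,0,0,0,0]}' 40;  python3 -m jog '{"twist":[[0,0,0],[0,0,0]],"offset":[[0,0,0],[0,0,0]],"jaw":[0,0]}' 60; python3 go.py .476 -.36 .078 109
```

```text
clock: 3.92
position: [0.4777, -0.3602, 0.0789]
eef_rot: [-0.255, 1.555, 0.256]
force: [-0.4, 2.8, 3.7]
width: 0.0156
clock: 4.18
position: [0.4777, -0.3601, 0.079]
eef_rot: [-0.255, 1.555, 0.256]
force: [-1.3, 2.0, 4.0]
width: 0.0149
tool y [-0.32   0.947  0.   ] yaw 108.7 tool z [0.947 0.32  0.   ]
offset cm [ 0.1   0.06 -0.16] twist [-0.3  0.  -0. ] q [-0.86  0.13 -0.16  1.29  0.   -1.19]
```

```bash
python3 -m jog '{"twist":[[0,0,0],[0,0,0],[0,0,0],[0,0,0]],"offset":[[-2,0,0],[-5,0,0],[-10,0,0],[-12,0,0]],"jaw":[0,0,0,0]}'; python3 go.py .545 -.102 .2 95
python3 - <<'E'
from m import *
c=cam('top'); b=(250,165,300,210); d=cam('side'); e=(225,200,300,265)
A=cv2.resize(c['pixels'][b[1]:b[3],b[0]:b[2]],(400,360),interpolation=cv2.INTER_CUBIC)
B=cv2.resize(d['pixels'][e[1]:e[3],e[0]:e[2]],(415,360),interpolation=cv2.INTER_CUBIC)[:,:400]
cv2.imwrite('pics/k.png',np.hstack([A,B]))
for n,k,w in(('t',c,(262,175,290,203)),('s',d,(240,220,275,248))):
    for q in blob(k,w,hi=35)[:2]: print(n,q[0],q[1].round(1),q[3].min(0),q[3].max(0))
E
```

```text
clock: 4.68
position: [0.4786, -0.3613, 0.2028]
eef_rot: [-0.259, 1.553, 0.252]
force: [-0.1, 0.3, -1.7]
width: 0.0152
tool y [-0.32   0.947 -0.005] yaw 108.7 tool z [0.947 0.32  0.002]
offset cm [ 0.2  22.45 14.59] twist [13.7  0.1  0.3] q [-0.86  0.09  0.03  1.51 -0.   -1.19]
t 144 [273.  187.9] [266. 181.] [280. 195.]
t 4 [263.8 178.8] [263. 178.] [265. 179.]
s 530 [263.2 232.5] [249. 220.] [274. 247.]
```

View pics/k.png

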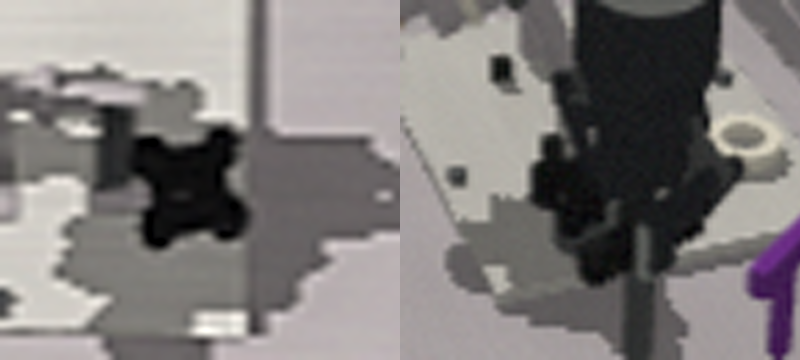

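Left: the knob's lobes are at crop (150,150), (222,143), (232,222) and (157,235), so its centre is about (190,188), which is image (273.3,188), and it is turned a few degrees anticlockwise. Right: the key hangs straight in the gripper. I refine the centre and angle with mask moments.

```bash
cat > knob.py <<'E'
from m import *
c=cam('top')
im=cv2.resize(c['pixels'][170:206,255:291],None,fx=8,fy=8,interpolation=cv2.INTER_CUBIC).max(2)
m=(im<45).astype(np.uint8)
m=cv2.morphologyEx(m,cv2.MORPH_OPEN,np.ones((13,13),np.uint8))
k,l,st,ce=cv2.connectedComponentsWithStats(m); i=1+np.argmax(st[1:,4]); print(st[i])
v,u=np.nonzero(l==i); u=255+(u+.5)/8-.5; v=170+(v+.5)/8-.5
for z in(.060,.072):
    W=np.array([onz(c,a,b,z)[:2] for a,b in zip(u[::7],v[::7])]); o=W.mean(0); r=(W-o)@[1,1j]
    ext=[W.min(0).round(4),W.max(0).round(4)]
    print(z,o.round(4),ext,'lobe angle mod90',np.degrees(np.angle((r**4).sum())/4).round(1))
E
python3 knob.py
```

```text
[  83   89  123  118 9305]
0.06 [ 0.5474 -0.0976] [array([ 0.5146, -0.13  ]), array([ 0.5797, -0.0632])] lobe angle mod90 -34.9
0.072 [ 0.5454 -0.0971] [array([ 0.5129, -0.1292]), array([ 0.5776, -0.0629])] lobe angle mod90 -34.9
```

```bash
python3 - <<'E'
from m import *
d=cam('side'); d['pixels']=np.load('pics/side0.npy')
im=cv2.resize(d['pixels'][215:255,235:280],None,fx=8,fy=8,interpolation=cv2.INTER_CUBIC).max(2)
k,l,st,ce=cv2.connectedComponentsWithStats((im<45).astype(np.uint8)); i=1+np.argmax(st[1:,4]); v,u=np.nonzero(l==i)
u=235+(u+.5)/8-.5; v=215+(v+.5)/8-.5
print('mask u',u.min(),u.max(),'v',v.min(),v.max())
th=np.radians(np.array([0,90,180,270])-35)
for P in((.5475,-.098),(.545,-.098),(.5475,-.103)):
    q=np.array([proj(d,[P[0]+rr*np.cos(t),P[1]+rr*np.sin(t),z]) for z in(.042,.072) for t,rr in [(a+b,.03*np.cos(b*0)) for a in th for b in(-.2,0,.2)]])
    print(P,'u',q[:,0].min().round(1),q[:,0].max().round(1),'v',q[:,1].min().round(1),q[:,1].max().round(1))
E
python3 go.py .547 -.099 .2 99
```

```text
mask u 248.1875 266.6875 v 224.0625 245.6875
(0.5475, -0.098) u 249.4 265.0 v 226.3 241.7
(0.545, -0.098) u 248.8 264.4 v 226.5 241.8
(0.5475, -0.103) u 249.8 265.5 v 227.0 242.5
tool y [-0.32   0.947  0.001] yaw 108.6 tool z [ 0.947  0.32  -0.   ]
offset cm [-0.23 22.52 14.93] twist [ 9.6 -0.  -0.1] q [-0.86  0.09  0.03  1.5   0.   -1.19]
```

```bash
python3 -m jog '{"twist":[[2,0,0],[4,0,0],[6,0,0],[8,0,0],[9.6,0,0]],"offset":[[0,4.5,3],[0,9,6],[0,13.5,9],[0,18,12],[0,22.4,14.9]],"jaw":[0,0,0,0,0]}'; python3 -m jog '{"twist":[[0,0,0],[0,0,0]],"offset":[[3,0,0],[4.5,0,0]],"jaw":[0,0]}'; python3 go.py .547 -.1 .155 99
python3 - <<'E'
from go import *
p,r,s=pose()
d=cam('side'); b=(215,170,305,260)
im=cv2.resize(d['pixels'][b[1]:b[3],b[0]:b[2]],None,fx=6,fy=6,interpolation=cv2.INTER_CUBIC)
M=r.as_matrix()
for P,col in((p+M[:,0]*.071,(0,0,255)),([.547,-.1,.072],(0,255,0)),([.547,-.1,.05],(255,255,0))):
    q=proj(d,P); print(q.round(1)); cv2.drawMarker(im,tuple(int(x) for x in (q-b[:2]+.5)*6),col,cv2.MARKER_CROSS,14,1)
cv2.imwrite('pics/s3.png',im)
E
```

```text
clock: 5.5
position: [0.5465, -0.0982, 0.1962]
eef_rot: [-0.122, 1.57, 0.124]
force: [1.0, -0.7, -1.6]
width: 0.0152
clock: 5.75
position: [0.5457, -0.0991, 0.15]
eef_rot: [-0.123, 1.571, 0.127]
force: [-0.0, -0.1, -0.6]
width: 0.0156
tool y [-0.158  0.987  0.002] yaw 99.1 tool z [ 0.987  0.158 -0.004]
offset cm [-0.5  -0.11  0.11] twist [ 0.1 -0.2 -0.1] q [-0.42 -0.03 -0.19  1.42 -0.   -0.57]
[256.8 229.5]
[257.3 231.1]
[257.2 235.7]
```

View pics/s3.png

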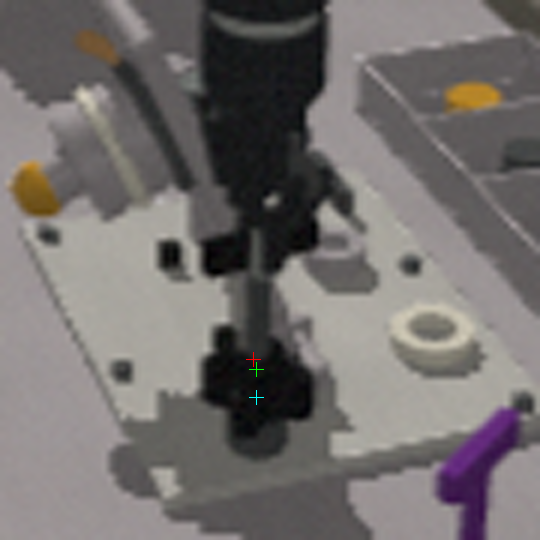

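The tip hovers over the knob's centre. The shank is at crop u≈257, the knob spans 203–313 (middle 258), and the predicted mouth at (257,370) falls on its top face. I lower gently.

```bash
python3 -m jog '{"twist":[[0,0,0],[0,0,0],[0,0,0]],"offset":[[0.5,-0.05,0.05],[1.0,-0.05,0.05],[1.3,-0.05,0.05]],"jaw":[0,0,0]}'; python3 -m jog '{"twist":[[0,0,0],[0,0,0]],"offset":[[0.4,0,0],[0.7,0,0]],"jaw":[0,0]}'; python3 go.py .547 -.1 .121 99; python3 -c "
from h import *;print(np.round(robot.state()['ft_torque'],2))"
```

```text
clock: 6.18
position: [0.5479, -0.1012, 0.1408]
eef_rot: [-0.124, 1.567, 0.123]
force: [0.5, 0.7, -0.5]
width: 0.0149
clock: 6.42
position: [0.5488, -0.1006, 0.1359]
eef_rot: [-0.124, 1.564, 0.124]
force: [-4.0, 5.5, 25.5]
width: 0.0152
tool y [-0.158  0.987 -0.   ] yaw 99.1 tool z [0.987 0.158 0.003]
offset cm [ 1.49  0.09 -0.17] twist [0.1 0.2 0. ] q [-0.42 -0.02 -0.21  1.39  0.   -0.57]
[1.56 1.36 0.02]
```

```bash
python3 -m jog '{"twist":[[0,0,0],[0,0,0],[0,0,0]],"offset":[[-0.5,0.15,-0.15],[-0.3,0.17,-0.17],[0,0.17,-0.17]],"jaw":[0,0,0]}'; python3 -m jog '{"twist":[[0,0,0],[0,0,0]],"offset":[[0.3,0,0],[0.5,0,0]],"jaw":[0,0]}'
```

```text
clock: 6.8
position: [0.5457, -0.0994, 0.1331]
eef_rot: [-0.124, 1.567, 0.124]
force: [-0.0, 0.1, -0.9]
width: 0.015
clock: 7.05
position: [0.5457, -0.0993, 0.1281]
eef_rot: [-0.124, 1.568, 0.124]
force: [-0.7, -0.2, -1.9]
width: 0.0147
```

The key has entered freely. I push home until the force rises.

```bash
python3 -m jog '{"twist":[[0,0,0],[0,0,0],[0,0,0]],"offset":[[0.4,0,0],[0.8,0,0],[0.9,0,0]],"jaw":[0,0,0]}'; python3 -m jog '{"twist":[[0,0,0],[0,0,0]],"offset":[[0.2,0,0],[0.2,0,0]],"jaw":[0,0]}'
```

```text
clock: 7.42
position: [0.5462, -0.0994, 0.1208]
eef_rot: [-0.124, 1.566, 0.124]
force: [-3.9, 2.3, 13.4]
width: 0.0152
clock: 7.68
position: [0.5467, -0.0995, 0.1206]
eef_rot: [-0.125, 1.564, 0.123]
force: [-6.1, 3.1, 20.7]
width: 0.0149
```

```bash
python3 -m jog '{"twist":[[-8,0,0],[-18,0,0],[-28,0,0],[-38,0,0],[-48,0,0]],"offset":[[-0.1,0,-0.05],[-0.1,0,-0.05],[-0.1,0,-0.05],[-0.1,0,-0.05],[-0.1,0,-0.05]],"jaw":[0,0,0,0,0]}' 60; python3 -c "
from h import *;print(np.round(robot.state()['ft_torque'],2))";python3 -m jog '{"twist":[[-5,0,0],[-10,0,0],[-12,0,0]],"offset":[[0,0,0],[0,0,0],[0,0,0]],"jaw":[0,0,0]}';  python3 -c "
from h import *;print(np.round(robot.state()['ft_torque'],2))"; python3 go.py .547 -.1 .121 99
```

```text
clock: 8.3
position: [0.5472, -0.0997, 0.1208]
eef_rot: [-0.783, 1.422, 0.778]
force: [3.3, 2.1, 10.1]
width: 0.015
[ 0.59 -0.65 -0.06]
clock: 8.68
position: [0.5474, -0.0995, 0.1208]
eef_rot: [-0.94, 1.355, 0.934]
force: [2.8, 2.6, 9.8]
width: 0.0147
[ 0.75 -0.83 -0.06]
tool y [-0.935  0.355 -0.005] yaw 159.2 tool z [0.355 0.935 0.002]
offset cm [-0.02  0.02 -0.06] twist [60.2  0.2  0.2] q [-0.42 -0.03 -0.24  1.36  0.   -1.62]
```

```bash
python3 -m jog '{"twist":[[-3,0,0],[-5,0,0],[-5,0,0]],"offset":[[0,0,0],[0,0,0],[0,0,0]],"jaw":[0,0,0]}';  python3 -c "
from h import *;print(np.round(robot.state()['ft_torque'],2))"; python3 -m jog '{"twist":[[-3,0,0],[-4,0,0],[-4,0,0]],"offset":[[0,0,0],[0,0,0],[0,0,0]],"jaw":[0,0,0]}';  python3 -c "
from h import *;print(np.round(robot.state()['ft_torque'],2))"; python3 go.py .547 -.1 .121 99
```

```text
clock: 9.05
position: [0.5475, -0.0993, 0.1208]
eef_rot: [-1.005, 1.323, 0.999]
force: [3.9, 2.7, 10.1]
width: 0.0149
[ 0.98 -0.94 -0.07]
clock: 9.43
position: [0.5473, -0.0991, 0.1208]
eef_rot: [-1.057, 1.296, 1.052]
force: [2.4, 4.4, 10.7]
width: 0.0148
[ 1.27 -0.74 -0.03]
tool y [-0.978  0.206 -0.005] yaw 168.1 tool z [0.206 0.979 0.001]
offset cm [-0.02  0.01 -0.09] twist [69.1  0.2  0.2] q [-0.42 -0.03 -0.24  1.36  0.   -1.78]
```

```bash
python3 -m jog '{"twist":[[-2,0,0],[-3,0,0],[-3,0,0]],"offset":[[0,0,0],[0,0,0],[0,0,0]],"jaw":[0,0,0]}';  python3 -c "
from h import *;print(np.round(robot.state()['ft_torque'],2))"; python3 -m jog '{"twist":[[-2,0,0],[-3,0,0],[-3,0,0]],"offset":[[0,0,0],[0,0,0],[0,0,0]],"jaw":[0,0,0]}';  python3 -c "
from h import *;print(np.round(robot.state()['ft_torque'],2))"; python3 go.py .547 -.1 .121 99
```

```text
clock: 9.8
position: [0.5473, -0.0989, 0.1208]
eef_rot: [-1.096, 1.274, 1.091]
force: [1.5, 6.5, 11.3]
width: 0.0146
[ 1.46 -0.71 -0.11]
clock: 10.18
position: [0.5474, -0.0988, 0.1208]
eef_rot: [-1.135, 1.251, 1.13]
force: [2.7, 6.0, 10.4]
width: 0.0151
[ 1.57 -0.78 -0.16]
tool y [-0.995  0.103 -0.005] yaw 174.1 tool z [0.103 0.995 0.002]
offset cm [-0.02  0.03 -0.12] twist [75.1  0.3  0.2] q [-0.42 -0.03 -0.24  1.36  0.   -1.88]
```

```bash
python3 -m jog '{"twist":[[-2,0,0],[-3,0,0],[-3,0,0]],"offset":[[0,0,0],[0,0,0],[0,0,0]],"jaw":[0,0,0]}';  python3 -c "
from h import *;print(np.round(robot.state()['ft_torque'],2))"; python3 -m jog '{"twist":[[-2,0,0],[-3,0,0],[-3,0,0]],"offset":[[0,0,0],[0,0,0],[0,0,0]],"jaw":[0,0,0]}';  python3 -c "
from h import *;print(np.round(robot.state()['ft_torque'],2))"; python3 go.py .547 -.1 .121 99
```

```text
clock: 10.55
position: [0.5475, -0.0988, 0.1208]
eef_rot: [-1.174, 1.228, 1.168]
force: [4.0, 6.8, 10.6]
width: 0.0149
[ 1.59 -0.92 -0.32]
clock: 10.92
position: [0.5475, -0.0988, 0.1209]
eef_rot: [-1.212, 1.203, 1.207]
force: [4.0, 6.1, 10.3]
width: 0.0149
[ 1.63 -0.92 -0.38]
tool y [-1.    -0.001 -0.006] yaw -179.9 tool z [-0.001  1.     0.001]
offset cm [-0.01  0.05 -0.12] twist [81.1  0.3  0.2] q [-0.42 -0.03 -0.24  1.36  0.   -1.99]
```

The torque climbs to 0.38 N m, well above the 0.06 N m friction, at key yaw ≈ 90°. That fits 66° plus 13° of play plus some compliance, so the knob is at its stop. I relax, open, rise straight up and look.

```bash
python3 -m jog '{"twist":[[5,0,0],[5,0,0],[5,0,0],[5,0,0],[5,0,0]],"offset":[[-0.1,0,0],[-0.1,0,0],[-0.1,0,0],[-0.1,0,0],[-0.1,0,0]],"jaw":[0,0.6,0.6,0.6,0.6]}' ; python3 -m jog '{"twist":[[0,0,0],[0,0,0],[0,0,0],[0,0,0],[0,0,0]],"offset":[[-2,0,0],[-6,0,0],[-12,0,0],[-18,0,0],[-22,0,0]],"jaw":[0.6,0.6,0.6,0.6,0.6]}'; python3 go.py .43 .19 .34 90
python3 - <<'E'
from m import *
c=cam('top'); b=(235,155,310,223); d=cam('side'); e=(205,190,285,262)
A=cv2.resize(c['pixels'][b[1]:b[3],b[0]:b[2]],(400,363),interpolation=cv2.INTER_CUBIC)[:360]
B=cv2.resize(d['pixels'][e[1]:e[3],e[0]:e[2]],(400,360),interpolation=cv2.INTER_CUBIC)
cv2.imwrite('pics/k2.png',np.hstack([A,B]))
E
```

```text
clock: 11.55
position: [0.5452, -0.0994, 0.1194]
eef_rot: [-1.145, 1.249, 1.146]
force: [0.3, -0.6, 0.7]
width: 0.0515
clock: 12.18
position: [0.5455, -0.0995, 0.3444]
eef_rot: [-1.149, 1.247, 1.142]
force: [0.5, -0.1, -0.7]
width: 0.0511
tool y [-0.996  0.086 -0.004] yaw 175.1 tool z [ 0.086  0.996 -0.001]
offset cm [ 0.35 14.   27.85] twist [85.1  0.1  0.3] q [-0.42  0.02  0.22  1.76  0.   -1.9 ]
```

View pics/k2.png

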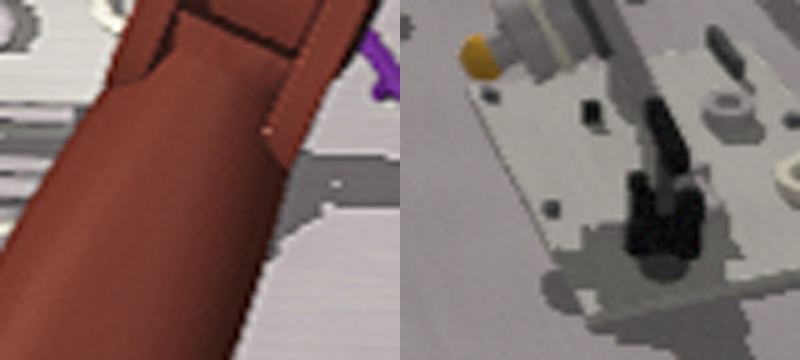

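The side view shows the key standing deep in the knob with its handle now along the hinge direction, at (665,140). The arm hides the knob from above, so I will check its angle later. Next I move in front of the toe with the fingers shut.

```bash
python3 -m jog '{"twist":[[0,0,0],[0,0,0],[-2,0,0],[-4,0,0],[-5,0,0]],"offset":[[-0.5,3,6],[-0.5,6,12],[-0.5,9,18],[-0.5,12,24],[-0.3,14.3,27.9]],"jaw":[0.6,0,0,0,0]}'; python3 -m jog '{"twist":[[0,0,0],[0,0,0]],"offset":[[0,0,0],[0,0,0]],"jaw":[0,0]}'; python3 go.py .43 .19 .283 180
python3 knob.py; python3 - <<'E'
from m import *
c=cam('top'); 
for b in blob(c,(185,175,230,205))[:3]: print(b[0],b[1].round(1),b[2],onz(c,*b[1],.2965).round(3))
b=(185,135,300,215); A=cv2.resize(c['pixels'][b[1]:b[3],b[0]:b[2]],None,fx=6,fy=6,interpolation=cv2.INTER_CUBIC)
for P in([.490,.184,.2965],[.490,.159,.2965],[.490,.211,.2965]): cv2.drawMarker(A,tuple(int(x) for x in (proj(c,P)-b[:2]+.5)*6),(0,0,255),0,10,1)
cv2.imwrite('pics/t4.png',A)
E
```

```text
clock: 12.9
position: [0.4263, 0.1913, 0.3432]
eef_rot: [-1.211, 1.207, 1.21]
force: [1.0, -0.0, -1.0]
width: -0.0
clock: 13.15
position: [0.4274, 0.1897, 0.343]
eef_rot: [-1.211, 1.208, 1.21]
force: [0.5, 1.1, -0.4]
width: 0.0002
tool y [-1.    -0.002 -0.001] yaw -179.9 tool z [-0.002  1.    -0.   ]
offset cm [ 6.   -0.26  0.03] twist [ 0.1 -0.   0. ] q [ 0.14 -0.24 -0.02  1.78 -0.   -1.44]
[   63    69   170   145 12506]
0.06 [ 0.5517 -0.0931] [array([ 0.5113, -0.1443]), array([ 0.5896, -0.0527])] lobe angle mod90 19.7
0.072 [ 0.5498 -0.0926] [array([ 0.5096, -0.1435]), array([ 0.5874, -0.0525])] lobe angle mod90 19.7
166 [195.9 188.7] ((199.29412841796875, 189.1764678955078), (29.109872817993164, 15.315979957580566), 87.27368927001953) [0.5   0.201 0.296]
12 [201.2 201.8] ((201.0, 201.0), (6.0, 2.0), 90.0) [0.451 0.179 0.296]
9 [214.2 182.8] ((214.5, 183.0), (2.0, 3.0), 90.0) [0.524 0.134 0.296]
```

View pics/t4.png

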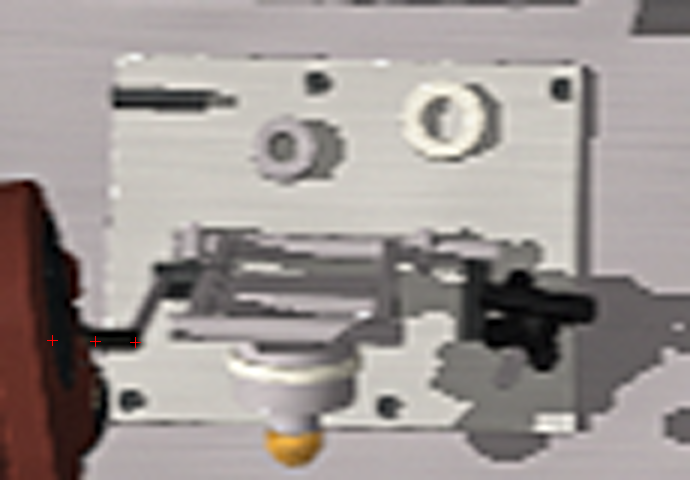

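The markers land on the toe: the peg shows at (100–140, 338) against the predicted row 341. The knob's tab end shows at (508,370), swung to the front and clear of the frame. I lower in front of the toe, then push it back over centre.

```bash
python3 - <<'E'
from m import *
c=cam('top'); q=onz(c,185+508/6-.5,135+372/6-.5,.038); v=q[:2]-[.5467,-.0995]; print('tab',q.round(3),np.linalg.norm(v).round(3),'lock',np.arctan2(-v[0],v[1]).round(2))
E
python3 -m jog '{"twist":[[0,0,0],[0,0,0],[0,0,0]],"offset":[[3,0,0],[6,0,0],[6,0,0]],"jaw":[0,0,0]}'; python3 -m jog '{"twist":[[0,0,0],[0,0,0],[0,0,0],[0,0,0],[0,0,0]],"offset":[[0,-2,0],[0,-4,0],[0,-6,0],[0,-8,0],[0,-10,0]],"jaw":[0,0,0,0,0]}'; python3 -m jog '{"twist":[[0,0,0],[0,0,0],[0,0,0],[0,0,0],[0,0,0]],"offset":[[0,-1.5,0],[0,-3,0],[0,-4.5,0],[0,-6,0],[0,-7,0]],"jaw":[0,0,0,0,0]}'
```

```text
tab [ 0.512 -0.083  0.038] 0.038 lock 1.13
clock: 13.68
position: [0.4269, 0.1886, 0.2807]
eef_rot: [-1.207, 1.213, 1.211]
force: [-0.2, -0.0, -0.3]
width: -0.0002
clock: 14.3
position: [0.5288, 0.1891, 0.2843]
eef_rot: [-1.209, 1.208, 1.208]
force: [-0.4, -0.2, 0.6]
width: 0.0004
clock: 14.92
position: [0.5986, 0.1891, 0.2837]
eef_rot: [-1.209, 1.208, 1.208]
force: [-0.5, -0.4, 0.3]
width: 0.0003
```

```bash
python3 -m jog '{"twist":[[0,0,0],[0,0,0],[0,0,0],[0,0,0],[0,0,0]],"offset":[[-3,0,0],[-6,0,0],[-7,0,0],[-7,5,0],[-7,10,0]],"jaw":[0,0,0,0,1]}'; python3 go.py .504 .064 .34 180
python3 - <<'E'
from m import *
d=cam('side'); e=(195,150,305,255)
B=cv2.resize(d['pixels'][e[1]:e[3],e[0]:e[2]],None,fx=5,fy=5,interpolation=cv2.INTER_CUBIC)
for P in([.504,.064,.264],[.504,-.011,.264],[.695,.184,.058]):
    q=proj(d,P); print(q); cv2.drawMarker(B,tuple(int(x) for x in (q-e[:2]+.5)*5),(0,0,255),0,10,1)
cv2.imwrite('pics/s5.png',B)
E
```

```text
clock: 15.55
position: [0.4966, 0.1895, 0.3514]
eef_rot: [-1.209, 1.21, 1.211]
force: [-0.2, 1.0, 1.3]
width: 0.0168
tool y [-1.    -0.     0.002] yaw -180.0 tool z [-0.  1. -0.]
offset cm [  1.14  -0.74 -12.55] twist [ 0.  -0.  -0.1] q [ 0.12 -0.04  0.18  1.78  0.   -1.45]
[233.14778331 170.16292494]
[239.05847643 178.28415122]
[265.50739895 194.09989273]
```

View pics/s5.png

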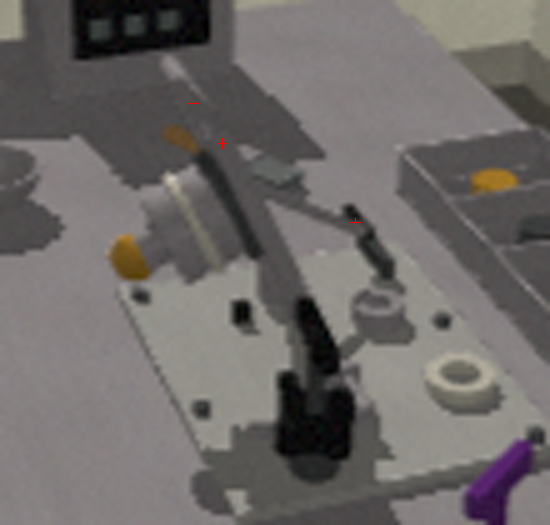

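The side view shows the kickstand fully down behind the frame: its toe at (355,222) is right on the predicted point. The key stands in the knob. The top bar, near (165–222, 60–145), matches the predicted markers. I go above it with the jaws open.

```bash
python3 - <<'E'
from m import *
c=cam('top')
for u in(170,285,400): print(onz(c,185+u/6-.5,135+328/6-.5,.268).round(3))
E
python3 -m jog '{"twist":[[0,0,0],[0,0,0],[0,0,0],[0,0,0]],"offset":[[0,-0.7,-4.5],[0,-0.7,-9],[1.5,-0.7,-12.5],[3,-0.7,-12.5]],"jaw":[1,1,1,1]}'; python3 go.py .504 .064 .245 180
```

```text
[0.504 0.141 0.268]
[0.506 0.068 0.268]
[ 0.507 -0.006  0.268]
clock: 16.15
position: [0.5052, 0.0623, 0.3219]
eef_rot: [-1.208, 1.211, 1.207]
force: [0.6, 0.7, -0.9]
width: 0.0854
tool y [-1.     0.003 -0.   ] yaw 179.9 tool z [ 0.003  1.    -0.   ]
offset cm [7.69 0.12 0.17] twist [-0.1 -0.   0. ] q [-0.13 -0.13  0.03  1.73 -0.   -1.7 ]
```

```bash
python3 -m jog '{"twist":[[0,0,0],[0,0,0],[0,0,0],[0,0,0]],"offset":[[2.5,0,0],[5,0,0],[7.5,0,0],[7.5,0,0]],"jaw":[1,1,1,1]}' 30;python3 -m jog '{"twist":[[0,0,0],[0,0,0],[0,0,0],[0,0,0],[0,0,0]],"offset":[[0,0,0],[0,0,0],[0,0,0],[0,0,0],[0,0,0]],"jaw":[0,0,0,0,0]}'; python3 go.py .504 .064 .245 180
```

```text
clock: 16.65
position: [0.5038, 0.0647, 0.2457]
eef_rot: [-1.208, 1.211, 1.212]
force: [-0.3, 0.3, 0.6]
width: 0.0855
clock: 17.27
position: [0.5052, 0.0647, 0.2483]
eef_rot: [-1.211, 1.207, 1.208]
force: [3.0, 0.0, 3.4]
width: 0.0174
tool y [-1.    -0.001 -0.002] yaw -180.0 tool z [-0.001  1.    -0.   ]
offset cm [ 0.33  0.12 -0.07] twist [ 0.  -0.   0.1] q [-0.13 -0.17 -0.14  1.6   0.   -1.7 ]
```

```bash
python3 -m jog '{"twist":[[0,0,0],[0,0,0],[0,0,0],[0,0,0],[0,0,0]],"offset":[[-0.3,-0.5,0],[-0.5,-0.9,0],[-0.7,-1.4,0],[-0.8,-1.9,0],[-0.9,-2.4,0]],"jaw":[0,0,0,0,0]}' 40; python3 -m jog '{"twist":[[0,0,0],[0,0,0],[0,0,0],[0,0,0],[0,0,0]],"offset":[[-0.1,-0.5,0],[-0.25,-1,0],[-0.35,-1.4,0],[-0.45,-1.9,0],[-0.6,-2.4,0]],"jaw":[0,0,0,0,0]}'
```

```text
clock: 17.9
position: [0.5272, 0.0648, 0.2568]
eef_rot: [-1.208, 1.212, 1.212]
force: [-10.5, -1.7, 12.9]
width: 0.0164
clock: 18.52
position: [0.5518, 0.0648, 0.2635]
eef_rot: [-1.209, 1.21, 1.211]
force: [-9.2, -1.3, 6.0]
width: 0.0161
```

```bash
python3 -m jog '{"twist":[[0,0,0],[0,0,0],[0,0,0],[0,0,0],[0,0,0]],"offset":[[-0.1,-0.6,0],[-0.2,-1.2,0],[-0.3,-1.8,0],[-0.4,-2.4,0],[-0.45,-3,0]],"jaw":[0,0,0,0,0]}' 40; python3 -m jog '{"twist":[[0,0,0],[0,0,0],[0,0,0],[0,0,0],[0,0,0]],"offset":[[0,-0.4,0],[0,-0.8,0],[0,-1.2,0],[0,-1.4,0],[0,-1.4,0]],"jaw":[0,0,0,0,0]}'
```

```text
clock: 19.15
position: [0.5823, 0.0648, 0.268]
eef_rot: [-1.21, 1.21, 1.21]
force: [-4.4, -1.4, 6.0]
width: 0.0166
clock: 19.77
position: [0.5968, 0.0648, 0.2681]
eef_rot: [-1.21, 1.208, 1.209]
force: [-3.0, -1.2, 5.7]
width: 0.0165
```

```bash
for i in 1; do python3 -m jog '{"twist":[[0,0,0],[0,0,0]],"offset":[[0,-0.2,0],[0,-0.3,0]],"jaw":[0,0]}'; python3 -m jog '{"twist":[[0,0,0],[0,0,0]],"offset":[[0,-0.2,0],[0,-0.2,0]],"jaw":[0,0]}'; python3 -m jog '{"twist":[[0,0,0],[0,0,0]],"offset":[[0,-0.2,0],[0,-0.2,0]],"jaw":[0,0]}'; done
```

```text
clock: 20.02
position: [0.5997, 0.0648, 0.2682]
eef_rot: [-1.21, 1.209, 1.209]
force: [-2.9, -1.3, 7.0]
width: 0.0165
clock: 20.27
position: [0.6017, 0.0648, 0.2682]
eef_rot: [-1.21, 1.209, 1.209]
force: [-4.3, -1.0, 7.1]
width: 0.0165
clock: 20.52
position: [0.6036, 0.0648, 0.2682]
eef_rot: [-1.21, 1.209, 1.209]
force: [-4.3, -0.5, 8.0]
width: 0.0167
```

```bash
python3 -m jog '{"twist":[[0,0,0],[0,0,0]],"offset":[[0,-0.15,0],[0,-0.15,0]],"jaw":[0,0]}'; python3 -m jog '{"twist":[[0,0,0],[0,0,0]],"offset":[[0,-0.15,0],[0,-0.15,0]],"jaw":[0,0]}'; python3 - <<'E'
from m import *
d=cam('side'); e=(195,150,305,255)
B=cv2.resize(d['pixels'][e[1]:e[3],e[0]:e[2]],None,fx=5,fy=5,interpolation=cv2.INTER_CUBIC)
q=proj(d,[.602+.096,.184+.027,.020]); q2=proj(d,[.602,-.011,.284])
for k in(q,q2): print(k); cv2.drawMarker(B,tuple(int(x) for x in (k-e[:2]+.5)*5),(0,0,255),0,10,1)
cv2.imwrite('pics/s6.png',B)
E
```

```text
clock: 20.78
position: [0.6053, 0.0648, 0.2679]
eef_rot: [-1.21, 1.209, 1.209]
force: [-3.1, -0.4, 5.9]
width: 0.0164
clock: 21.02
position: [0.606, 0.0647, 0.2679]
eef_rot: [-1.21, 1.21, 1.21]
force: [-6.3, -2.4, 7.4]
width: 0.0168
[263.76945449 198.33199698]
[263.48217924 169.85656699]
```

View pics/s6.png

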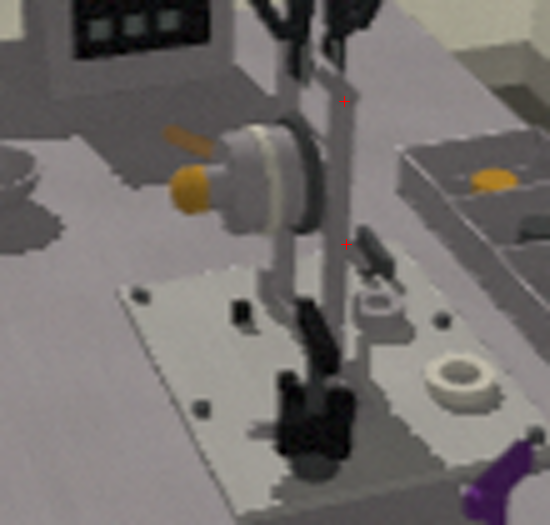

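Side view: the frame is upright in the fingers, the tab is swung clear at (262,430), and the key stands in the knob. The last 1.5 mm command moved the tool only 0.7 mm and added about 3 N, so the kickstand has met its stop near +0.01. I ease back 1 mm, hold for a second and check from above.

```bash
python3 -m jog '{"twist":[[0,0,0],[0,0,0],[0,0,0],[0,0,0],[0,0,0]],"offset":[[0,0.1,0],[0,0.1,0],[0,0.1,0],[0,0.1,0],[0,0.1,0]],"jaw":[0,0,0,0,0]}'; python3 -m jog '{"twist":[[0,0,0],[0,0,0],[0,0,0],[0,0,0],[0,0,0]],"offset":[[0,0,0],[0,0,0],[0,0,0],[0,0,0],[0,0,0]],"jaw":[0,0,0,0,0]}'; python3 - <<'E'
from m import *
c=cam('top'); b=(185,130,355,225); A=cv2.resize(c['pixels'][b[1]:b[3],b[0]:b[2]],None,fx=4.5,fy=4.5,interpolation=cv2.INTER_CUBIC)
for P in([.698,.159,.02],[.698,.211,.02]):cv2.drawMarker(A,tuple(int(x) for x in (proj(c,P)-b[:2]+.5)*4.5),(0,0,255),0,10,1)
cv2.imwrite('pics/t7.png',A)
E
```

```text
clock: 21.7
position: [0.6055, 0.0648, 0.2679]
eef_rot: [-1.21, 1.209, 1.21]
force: [-4.1, -1.2, 6.4]
width: 0.016
clock: 22.32
position: [0.6055, 0.0648, 0.2679]
eef_rot: [-1.21, 1.209, 1.21]
force: [-4.2, -1.0, 6.1]
width: 0.0168
```

View pics/t7.png

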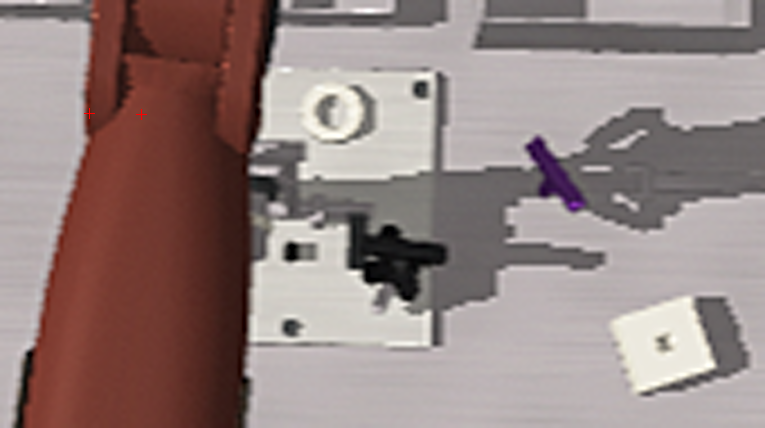

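From above, the tab end at (382,300) is swung clear, the key is in the knob at (405,250), the block at (663,340) is empty, and spacer_a is in place. The arm hides the toe. The hold is steady, so I hand in.

```bash
python3 -c "
from plant import robot
print(robot.sign_off()); s=robot.state(); print(s['clock'],s['position'],s['force'],s['width'])"
```

```text
the job is handed in; nothing more can be done
None
the job is handed in; nothing more can be done
```

The job is done and handed in at about 22.4 s of the 67 s. The arm is still holding the frame upright by its top bar. Sign-off gives no verdict.

- **Key:** I took the black key from its block and pushed it home in the knob. My first try caught on the mouth at about 25 N, so I shifted about 2 mm and it then slid in freely. It seated with its tip at the recess floor, at about 20 N.
- **Knob:** I turned it anticlockwise until the torque rose to about 0.38 N m, against 0.06 N m friction. From above, the tab read about 1.13 rad, against the stop at 1.15. The key is standing in the knob.
- **Kickstand:** I flipped it over centre while the frame was still leaning. The side view then showed the toe within a pixel or so of where it should be when fully down.
- **Frame:** I gripped the top bar and raised it until the kickstand stopped it, at an estimated +0.01 rad, then eased back 1 mm. The hold was steady over the last 0.6 s, with about 4 N on the bar.

**Not fully confirmed:**
- The arm and frame hid the toe after the frame was raised, so its final position rests on the stop I felt.
- The plate edges put the knob 4–5 mm off from where the key actually went in. I used the insertion position.
- I took no separate measurements of the "leave alone" items. The spacers and the nearest purple look-alike appeared undisturbed in the last views, which did not cover everything.

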